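Push the row of tube rings home and bolt them in

ROBOT

A 6-joint arm with a two-finger parallel gripper is mounted at the origin on a cart in front of the work surface, level with it; the furniture and walls round the work are solid. World frame = base frame: x ahead of the robot, y to its left, z up, the work surface at z = 0. Lengths are in m, angles in rad, forces in N, time in s.
With the tool pointing down it reaches from about 0.275 to 0.75 m from the base axis. Payload 10.2 kg.
Tool frame: the origin (TCP) lies midway between the tips of the shut fingers; the grasp point (between the pads) lies 19 mm behind it (env.hold_point_z is the distance from the TCP to the grasp point, in m); z points along the fingers, y is the line along which they close (so a half turn about z gives the same grasp; the last joint's range is limited). The gripper opens to 85 mm and grips with 20 to 120 N. Pads are 22 mm wide; open, the fingers measure 114 mm over their backs; the gripper's body (76 mm by 85 mm) begins 54 mm behind the grasp point. The pads swing forward as they close: fully open they stand 13 mm farther back than shut.
Start: joints at [0.964, 0.313, 1.498, -0, 1.331, -0.223], TCP at [0.197, 0.487, 0.209] pointing down, gripper open.
Joint ranges: [-2.94, 2.94], [-0.97, 2.17], [0.19, 2.56], [-1.23, 4.37], [0.02, 3.11], [-2.88, 2.88]. Speed limits (rad/s): [2.39, 2.39, 3.01, 3.14, 3.14, 3.14].

INTERFACE

Orientations are given as a unit quaternion [x, y, z, w].
In Python, from bench import env, kinematics, monitor, eyes, job gives the robot as it stands. The module is installed in compiled form; this text tells all that it offers. Calls block until the motion is done:
- env.reach(position, orientation): joint-space move of the TCP to a pose.
- env.movel(position, velocity=0.15, frame=None, guard=None): straight line of the TCP; frame=None keeps the orientation; velocity is the mean speed in m/s. With guard (N) it stops when the force on the tool has changed by that much, and returns True; else False.
- env.set_joints(angles): joint-space move.
- env.release() and env.close_gripper(effort=None): open the fingers fully, or close them until they stop; effort is the grip in N (None keeps the last).
- env.hold(seconds).
- kinematics.ik(position, orientation): joint angles nearest the present ones, or None.
- monitor.sense(): the state.
- eyes.grab_frame(name): name is "scene" or "top"; returns a dict with "frame" (420x560x3 uint8, red, green, blue), "mtx" (3x3 intrinsics, pixels), "view" (4x4, takes a point from world to camera coordinates). Camera axes: x right, y down, z forward; pixel columns grow to the right and rows downward; lengths in m; the calibration is good to about 2 mm. A picture is of the moment at which its call begins. There is no depth.
A pose or a line that the arm cannot do raises env.MotionError and nothing moves.
- job.hand_in(): hands the job in; it is judged then, once.
The state is a dict: "clock": time; "joints": joint angles; "qvel": joint speeds; "joint_efforts": joint torques, N m; "position": TCP position; "ee_rot": TCP orientation; "contact_force": force on the tool from outside, world axes, zero at the start; "ft_torque": the same for the moment, N m; "finger_gap": opening from 0.0 (shut) to 1.0 (fully open); "gripper_force": force on a finger pad.
Only numpy, scipy, OpenCV 4.12 (cv2) and the standard library are available. Lean on these libraries where they do the work, as an engineer would, in place of code of your own. Each camera call takes 0.05 s, during which the arm holds its last target. There are 200 camera calls.

TASK

Using the outside of the fingers only, push the row of three tube rings along the aluminium channel as one train, pushing on the rear ring alone (the one farthest from the end stop), until the front ring is fully against the dark end stop and all three touch. Then push the red knob of the brass bolt fully in so that the bolt locks the row from behind. Grasp or lift nothing, do not touch the other two rings, and leave the things beside the channel where they stand.

Things in the scene. Friction and masses are not known exactly. Their poses are not given: they have to be found in the camera images.
- channel: fixed straight aluminium U-channel, open on top and at one end. Origin on the bench top, on its centre line; y runs along it, away from the end stop, x across it, away from the bolt's knob, z up. Floor 4 mm above the bench, inside width 45 mm, walls 4 mm thick, tops only 12 mm above the bench: the rings stand 20 mm clear above them. Open end at y = +130 mm
- stop_face (a point): centre of the dark steel end stop's face, at channel y = -150 mm, at floor height (4 mm). The block rises to 35 mm above the bench. A row of three rings fully home ends about 126 mm from this face, at channel y = -24 mm
- bolt_guide (a point): centre of the top of the small fixed steel guide the bolt runs in, 30 mm above the bench, at channel x = -37 mm, y = -14 mm; 16 mm along x, 24 mm along y. The bolt comes out of it across the channel from y = -20 to -8 mm, 16 to 24 mm above the bench
- ring_front: one of three alike dark grey steel tube rings standing upright in the channel, 42 mm outside diameter, about 3 mm wall, 28 mm tall, 86 g nominal (may be lighter or heavier); origin at the centre of its underside, z up. The one nearest the end stop
- ring_middle: one of three alike dark grey steel tube rings standing upright in the channel, 42 mm outside diameter, about 3 mm wall, 28 mm tall, 86 g nominal (may be lighter or heavier); origin at the centre of its underside, z up. The middle one, touching both others
- ring_rear: one of three alike dark grey steel tube rings standing upright in the channel, 42 mm outside diameter, about 3 mm wall, 28 mm tall, 86 g nominal (may be lighter or heavier); origin at the centre of its underside, z up. The one farthest from the end stop: the only one to push on. The row starts 45 to 100 mm short of the stop, the rings touching to within 1 mm
- bolt (a joint): slide of the brass locking bolt (bar 12 mm wide, 8 mm thick, rounded nose), in m: 0 drawn out, 0.048 fully in across the channel. It moves along the channel's +x, stays where it is left, friction about 1.5 N; starts between 0 and 0.008. It can go in only when the row is home; until then the rings block it
- bolt_knob (a point): centre of the top of the bolt's red knob, upright, round, 22 mm in diameter, from 24 to 44 mm above the bench, on the outer end of the bar. Drawn out it lies at channel x = -106 mm, y = -14 mm, fully in at x = -58 mm; the bar ends 6 mm behind the knob's centre, so the knob's outer side is free to be pushed
- tape: loose bystander beside the channel, to be left alone: beige tape roll lying flat, 68 mm diameter, 19 mm high; origin under its centre
- nozzle: loose bystander beside the channel, to be left alone: copper-coloured gas nozzle standing upright, 24 mm diameter, 53 mm high; origin under its centre
- clamp_knob: loose bystander beside the channel, to be left alone: dark ribbed clamp knob, 36 mm diameter, 17 mm high; origin under its centre
- flange: loose bystander beside the channel, to be left alone: light grey steel flange ring lying flat, 66 mm diameter, 8 mm thick, between the robot and the end-stop half of the channel; origin under its centre
Not all that is in view belongs to the job. What is shaped like the ring_front but blue or green is not meant.

How it is judged:
By the outcome, as a careful person would: the job done as asked, in the order asked, and still so for the second after the job is handed in, with the robot touching nothing.
It also fails if it takes over 45 s, if anything falls off the work surface, if the arm or the gripper's body presses on something with over 40 N, if the wrist force passes 120 N, or if a joint passes its speed limit or range.

## Working session

There is one attempt and no reset: what is moved stays moved. The work goes in short steps, each a Python script; the robot and the scene stay as the last script left them, time stands still between calls to the robot, and variables do not carry over. Pictures are saved under pics/ and viewed, at most 10 in all, crops included, and the job is handed in when it is done.

```bash
mkdir -p pics; python3 - <<'E'
from bench import env, kinematics, monitor, eyes, job
import cv2,numpy as np
for n in("scene","top"):
    f=eyes.grab_frame(n); cv2.imwrite(f"pics/{n}0.png",cv2.resize(f["frame"][:,:,::-1],None,fx=1.4,fy=1.4)); np.savez(f"pics/{n}0.npz",**f)
    V=f["view"]; print(n,f["mtx"].round(1).tolist(),(-V[:3,:3].T@V[:3,3]).round(3),V[:3,:3].round(2).tolist())
s=monitor.sense();print(s["clock"],s["position"],s["ee_rot"],s["finger_gap"])
E
```

```text
scene [[428.5, 0.0, 280.0], [0.0, 428.5, 212.9], [0.0, 0.0, 1.0]] [0.217 0.342 0.467] [[-0.89, -0.46, -0.02], [-0.2, 0.43, -0.88], [0.41, -0.78, -0.47]]
top [[450.9, 0.0, 279.7], [0.0, 450.9, 210.9], [0.0, 0.0, 1.0]] [ 0.443 -0.31   0.92 ] [[0.03, -1.0, -0.01], [-0.99, -0.03, -0.12], [0.12, 0.01, -0.99]]
0.1 [0.1964568  0.48659016 0.20839428] [ 1.90712013e-01  9.81645865e-01 -5.23084432e-04 -2.24224779e-04] 0.9978255461872115
```

View pics/scene0.png

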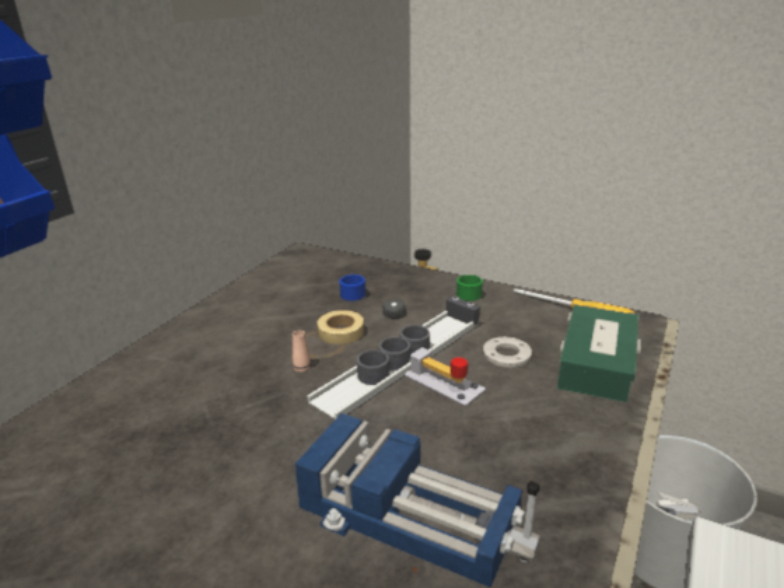

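View pics/top0.png

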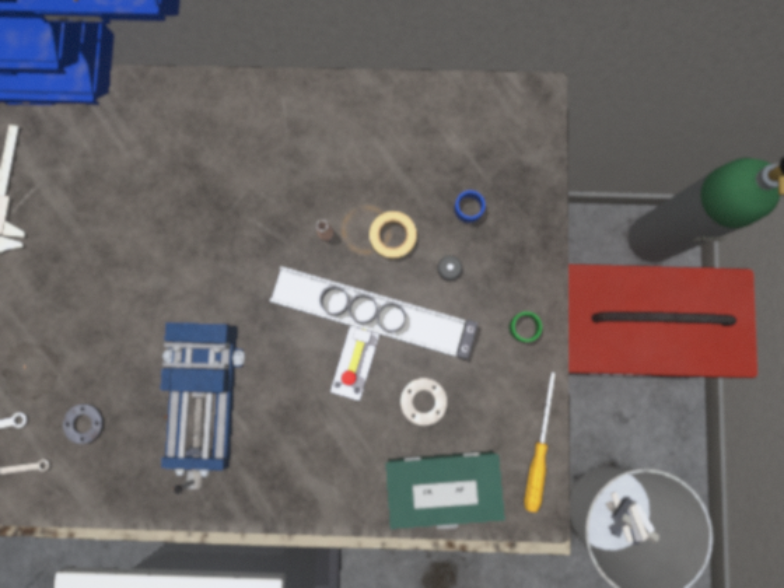

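The top view shows the channel from (278,285) to (478,340), with the dark stop at its right end. Three dark rings stand in it at (335,300), (364,309) and (392,319), and the red knob is at (348,378). Blue (470,206) and green (526,326) rings are decoys outside the channel. The rear ring is the leftmost dark one (335,300), farthest from the stop. I'll confirm that in a crop.

```bash
cat > h.py <<'E'
import numpy as np,cv2
def ray(f,u,v,z):
    V=f["view"];R=V[:3,:3];c=-R.T@V[:3,3]
    d=R.T@np.linalg.inv(f["mtx"])@np.array([u,v,1.]); return c+d*(z-c[2])/d[2]
def proj(f,p):
    q=f["view"][:3,:3]@np.asarray(p)+f["view"][:3,3]; q=f["mtx"]@q; return q[:2]/q[2]
def crop(f,x0,y0,w,h,s,name):
    cv2.imwrite(name,cv2.resize(f["frame"][y0:y0+h,x0:x0+w,::-1],None,fx=s,fy=s,interpolation=cv2.INTER_CUBIC))
def red(f):
    h=cv2.cvtColor(f["frame"],cv2.COLOR_RGB2HSV)
    m=((h[...,0]<8)|(h[...,0]>172))&(h[...,1]>150)&(h[...,2]>80)
    m[:, 390:]=0
    n,l,s,c=cv2.connectedComponentsWithStats(m.astype(np.uint8)); return [(s[i].tolist(),c[i].round(2).tolist()) for i in range(1,n) if s[i][4]>20]
E
python3 - <<'E'
from h import *
f=dict(np.load("pics/top0.npz"))
crop(f,185,180,165,110,4.8,"pics/c1.png")
print(red(f))
for s,c in red(f): print(ray(f,*c,.044))
E
```

```text
[([245, 265, 9, 9, 60], [249.07, 269.45])]
[ 0.43282182 -0.24649574  0.044     ]
```

View pics/c1.png

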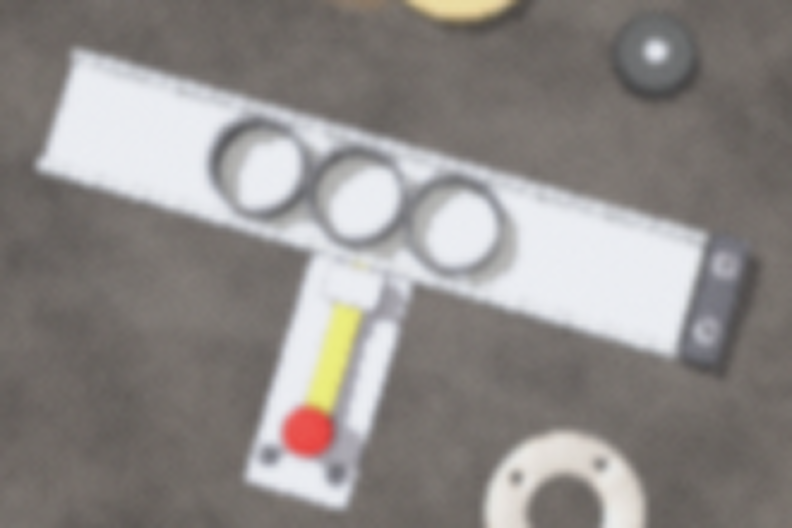

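The crop confirms it. Three dark rings stand in the channel at crop (260,167), (358,195) and (458,223), with the stop's face edge from (708,237) to (680,357). The open-end corners are (75,48) and (40,168), and the knob is at (308,432). The rear ring is (260,167).

```bash
cat >> h.py <<'E'
def uv(x,y): return (x+.5)/4.8-.5+185,(y+.5)/4.8-.5+180
E
python3 - <<'E'
from h import *
f=dict(np.load("pics/top0.npz")); P=lambda x,y,z:ray(f,*uv(x,y),z)
a1,a2,b1,b2=P(75,48,.012),P(40,168,.012),P(708,237,.035),P(680,357,.035)
print("widths",np.linalg.norm(a1-a2),np.linalg.norm(b1-b2))
# fit axis from walls' outer edges  (z .012)
A=(a1+a2)/2;B=(b1+b2)/2; print("len",np.linalg.norm((A-B)[:2]))
ey=(A-B)[:2];ey/=np.linalg.norm(ey);ex=np.array([ey[1],-ey[0]])
O=((A[:2]-.13*ey)+(B[:2]+.15*ey))/2
print("ey",ey,"ex",ex,"O",O, np.degrees(np.arctan2(ey[1],ey[0])))
def C(p): d=p[:2]-O; return (np.array([d@ex,d@ey])*1000).round(1)
for n,p in dict(knob=P(308,432,.044),rear=P(260,167,.032),mid=P(358,195,.032),front=P(458,223,.032),guide=P(355,285,.03),flange=P(565,513,.008),ck=P(655,55,.017)).items(): print(n,p.round(4),C(p))
# wide masks in channel px for nozzle/tape
for n,(u,v,z) in dict(tape=(393/1.4,235/1.4,.019),nozzle=(321/1.4,224/1.4,.053)).items(): print(n,ray(f,u,v,z).round(3),C(ray(f,u,v,z)))
# second view check of knob, scene
g=dict(np.load("pics/scene0.npz")); print(red(g)); 
k=P(308,432,.044); print(proj(g,k))
E
```

```text
widths 0.0531324253806996 0.05038213545500488
len 0.2782634112062515
ey [0.26394048 0.96453897] ex [ 0.96453897 -0.26394048] O [ 0.53108138 -0.25688908] 74.69599453424604
knob [ 0.4325 -0.2459  0.044 ] [-98.  -15.4]
rear [ 0.5402 -0.2212  0.032 ] [-0.6 36.9]
mid [ 0.5298 -0.262   0.032 ] [ 0.1 -5.3]
front [ 0.5194 -0.3035  0.032 ] [  1.  -48.1]
guide [ 0.4928 -0.262   0.03  ] [-35.6 -15. ]
flange [ 0.4019 -0.3514  0.008 ] [ -99.7 -125.2]
ck [ 0.5942 -0.3845  0.017 ] [  94.5 -106.4]
tape [ 0.639 -0.301  0.019] [116.2 -14.3]
nozzle [ 0.645 -0.2    0.053] [94.7 84.6]
[([322, 255, 12, 15, 156], [327.3, 262.09])]
[328.14507835 256.77942429]
```

```bash
cat >> h.py <<'E'
O=np.array([.53108,-.25689]);ey=np.array([.26394,.96454]);ex=np.array([ey[1],-ey[0]])
def W(x,y,z): p=O+ex*x/1000+ey*y/1000; return [p[0],p[1],z/1000]
def toC(p): d=(np.asarray(p)[:2]-O)*1000; return np.array([d@ex,d@ey,p[2]*1000]).round(1)
phi=np.arctan2(ey[1],ey[0])
def Q(a): return [np.cos(a/2),np.sin(a/2),0.,0.]
E
python3 - <<'E'
from h import *
from bench import env, kinematics, monitor, eyes, job
for a in (phi,phi+np.pi,phi-np.pi):
    print([None if (k:=kinematics.ik(W(*p),Q(a))) is None else np.round(k,2).tolist() for p in [(2,92,150),(2,92,15),(2,-15,15),(-145,-14,32)]])
q=min((Q(a) for a in(phi,phi+np.pi)),key=lambda q:(9 if (k:=kinematics.ik(W(2,92,150),q)) is None else abs(k[5]-monitor.sense()["joints"][5])))
env.close_gripper()
env.reach(W(2,92,150),q)
print(env.movel(W(2,92,15.5),velocity=.1,guard=8))
s=monitor.sense();print(s["clock"],toC(s["position"]),s["finger_gap"],s["contact_force"])
f=eyes.grab_frame("scene");crop(f,200,200,200,110,4,"pics/c2.png")
E
```

```text
[[-0.5, 0.49, 1.4, -0.0, 1.25, -0.23], [-0.5, 0.65, 1.53, -0.0, 0.97, -0.23], [-0.67, 0.67, 1.48, -0.0, 0.99, -0.4], [-0.8, 0.4, 1.91, -0.0, 0.83, -0.53]]
[None, None, [-0.67, 0.67, 1.48, -0.0, 0.99, 2.74], [-0.8, 0.4, 1.91, -0.0, 0.83, 2.61]]
[None, None, [-0.67, 0.67, 1.48, -0.0, 0.99, 2.74], [-0.8, 0.4, 1.91, -0.0, 0.83, 2.61]]
False
5.0083 [ 2.4 91.9 16.1] 0.0005194928138268769 [0.31854936 0.11013012 0.64989114]
```

View pics/c2.png

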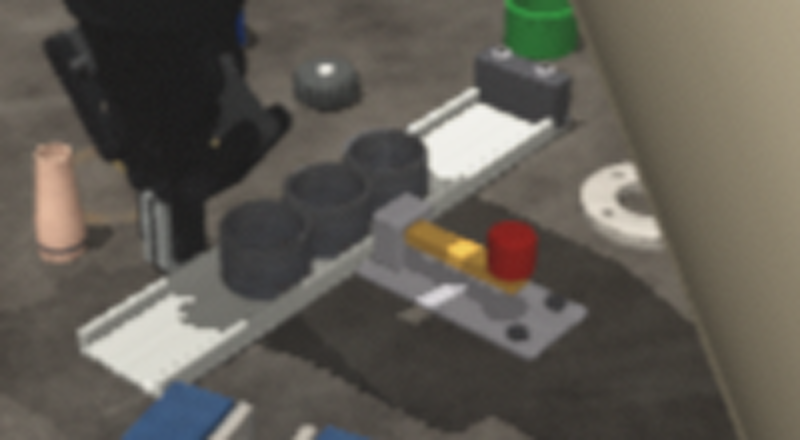

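The picture shows the shut fingers at crop (180,245), just behind the rear ring (265,250) in the channel. The knuckles are well above everything else, so I can push.

```bash
python3 - <<'E'
from h import *
from bench import env, kinematics, monitor, eyes, job
f=eyes.grab_frame("scene"); t=proj(f,W(2,92,16)); print("tip in crop",(t-[200,200])*4)
def st(n):
    s=monitor.sense();print(n,round(s["clock"],2),toC(s["position"]),np.round(s["contact_force"],2))
r=env.movel(W(2,60,15.5),velocity=.06,guard=6);print(r);st("near")
r=env.movel(W(2,0,15.5),velocity=.04,guard=15);print(r);st("push")
r=env.movel(W(2,-25,15.5),velocity=.015,guard=8);print(r);st("home")
E
```

```text
tip in crop [178.97231539 299.90636966]
False
near 5.79 [ 1.9 60.  15.4] [0.29 0.09 0.05]
False
push 7.44 [ 2.   0.2 15.5] [-0.15  0.75  0.51]
False
home 9.26 [  2.  -24.9  15.5] [-0.39  0.27  0.3 ]
```

```bash
python3 - <<'E'
from h import *
from bench import env, monitor, eyes
f=eyes.grab_frame("scene");crop(f,200,200,200,110,4,"pics/c3.png");np.savez("pics/s3.npz",**f)
E
```

```text
(no output)
```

View pics/c3.png

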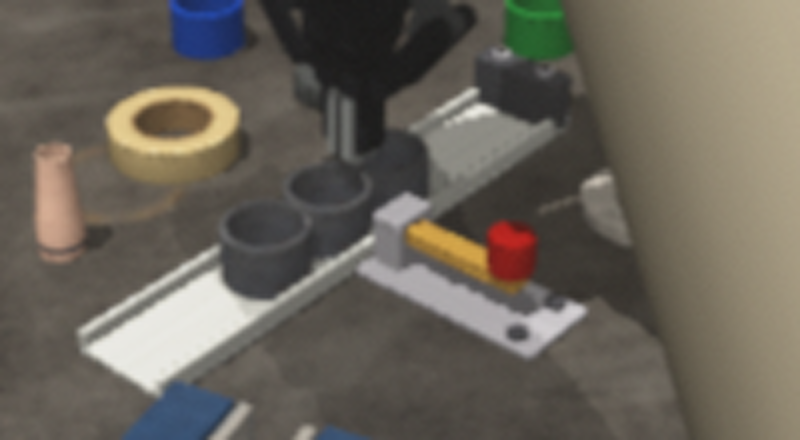

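The fingers (tip at crop (345,155)) passed above the rings and pushed nothing: all three rings are unmoved. The tip is higher than I assumed, so I'll measure it.

```bash
python3 - <<'E'
from h import *
from bench import env, monitor, eyes
f=dict(np.load("pics/s3.npz"));
for z in(15.5,25,35,45): print(z,(proj(f,W(2,-25,z))-[200,200])*4, (proj(f,W(13,-25,z))-[200,200])*4)
env.movel(W(2,-25,80),velocity=.1)
env.movel(W(2,110,80),velocity=.15)
s=monitor.sense();p=s["position"];print(s["clock"],toC(p),s["joints"],s["finger_gap"])
for n in("scene","top"):
    f=eyes.grab_frame(n);t=proj(f,p);print(n,t,"z+20:",proj(f,p+[0,0,.02]))
    x0,y0=int(t[0])-45,int(t[1])-50
    g=f["frame"][y0:y0+80,x0:x0+90,::-1].copy();g=cv2.resize(g,None,fx=4,fy=4,interpolation=cv2.INTER_CUBIC)
    cv2.circle(g,tuple(int(a) for a in((t-[x0,y0])*4)),4,(0,255,0),1)
    globals()[n]=g;np.savez(f"pics/{n}4.npz",**f);print(x0,y0)
cv2.imwrite("pics/c4.png",np.hstack([scene,top]))
E
```

```text
15.5 [355.62212573 190.92955528] [338.66458089 182.82334315]
25 [355.48937591 174.2680228 ] [338.44076438 166.25048435]
35 [355.34805942 156.53127962] [338.20252576 148.60971722]
45 [355.20509469 138.58766548] [337.96153086 130.76485634]
11.15 [  2.  109.3  80. ] [-4.65225601e-01  5.61811822e-01  1.47985365e+00 -1.97161743e-04
  1.09989708e+00 -1.97328320e-01] 0.0009821022767837694
scene [234.96854014 248.38089912] z+20: [234.15638215 238.0933832 ]
189 198
top [200.11977015 199.04855775] z+20: [198.15546238 197.46209225]
155 149
```

View pics/c4.png

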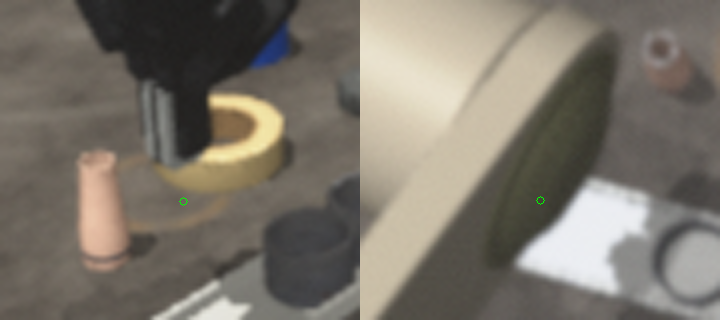

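The true tip sits about 20 mm above the reported TCP: it's seen at (180,158) and was predicted at (183,201). At y=-25 the match is z=35, and passing over the rings without contact fits that too. I'll correct by -20 mm and descend under guard.

```bash
python3 - <<'E'
from h import *
from bench import env, monitor, eyes
def st(n):
    s=monitor.sense();print(n,round(s["clock"],2),toC(s["position"]),np.round(s["contact_force"],2))
env.movel(W(2,92,40),velocity=.15)
print(env.movel(W(2,92,15),velocity=.08,guard=6),env.movel(W(2,92,-5),velocity=.03,guard=4));st("down")
print(env.movel(W(2,76,-5),velocity=.06,guard=6))
f=eyes.grab_frame("scene");crop(f,200,200,200,110,4,"pics/c5.png")
E
```

```text
False False
down 12.97 [ 2.1 92.  -4.9] [0.16 0.31 0.06]
False
```

View pics/c5.png

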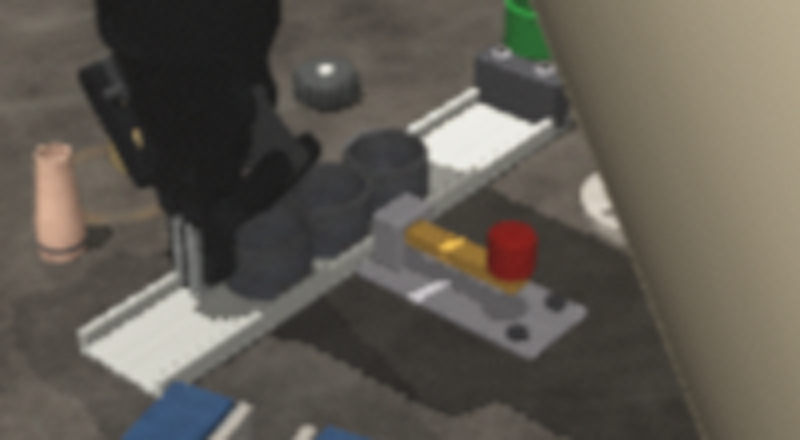

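The fingers (tip near (205,285)) now stand beside the lower part of the rear ring (265,270), so the tip height is right. Pushing.

```bash
python3 - <<'E'
from h import *
from bench import env, monitor, eyes
def st(n):
    s=monitor.sense();print(n,round(s["clock"],2),toC(s["position"]),np.round(s["contact_force"],2))
for y in(66,60,30,0):
    r=env.movel(W(2,y,-5),velocity=.04,guard=12);st(f"{y} {r}")
    if r: break
else:
    r=env.movel(W(2,-22,-5),velocity=.015,guard=8);st(f"home {r}")
E
```

```text
66 False 13.83 [ 2.  65.7 -5. ] [ 0.2  -0.52  0.17]
60 False 14.13 [ 2.  59.7 -5. ] [ 0.02 -0.16  0.2 ]
30 False 15.03 [ 2.  29.8 -5. ] [ 0.1  -0.16 -0.04]
0 False 15.93 [ 2.  -0.2 -5. ] [ 0.52 -0.5  -0.76]
home True 16.9 [  2.  -14.   -5.2] [1.58 2.18 2.45]
```

```bash
python3 - <<'E'
from h import *
from bench import env, monitor, eyes
def st(n):
    s=monitor.sense();print(n,round(s["clock"],2),toC(s["position"]),np.round(s["contact_force"],2))
r=env.movel(W(2,-18,-5),velocity=.015,guard=12);st(f"press {r}")
env.movel(W(2,15,-5),velocity=.05);env.movel(W(2,15,50),velocity=.12)
env.movel(W(-145,-14,50),velocity=.15);st("over")
f=eyes.grab_frame("scene");crop(f,200,200,200,110,4,"pics/c6.png")
f=eyes.grab_frame("top");np.savez("pics/top6.npz",**f)
print(red(f),[ray(f,*c,.044) for s,c in red(f)])
E
```

```text
press True 17.15 [  1.8 -13.9  -5.3] [1.61 2.52 2.27]
over 19.63 [-144.5  -14.    50. ] [-0.22 -0.24 -0.17]
[] []
```

View pics/c6.png

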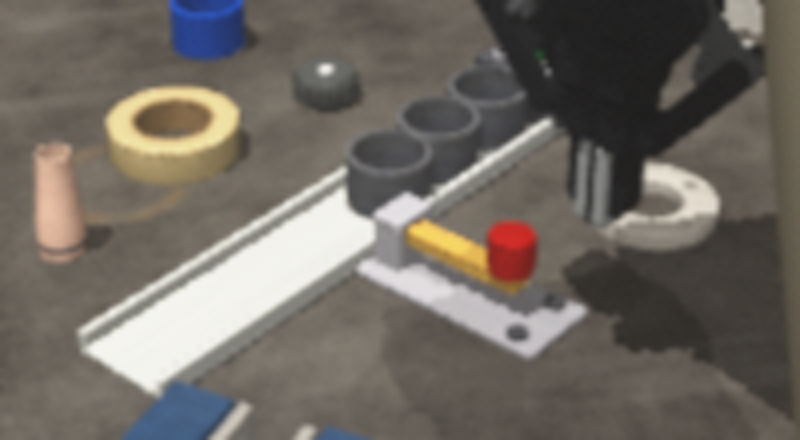

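The row is home and touching: the rings are at (390,155), (438,130) and (488,100) against the stop, and the bystanders are unmoved. Next is the bolt.

```bash
python3 - <<'E'
from h import *
from bench import env, monitor, eyes
def st(n):
    s=monitor.sense();print(n,round(s["clock"],2),toC(s["position"]),np.round(s["contact_force"],2))
r=env.movel(W(-145,-14.5,12),velocity=.1,guard=6);st(f"down {r}")
if not r:
  r=env.movel(W(-95,-14.5,12),velocity=.04,guard=10);st(f"push {r}")
  if not r: r=env.movel(W(-68,-14.5,12),velocity=.015,guard=10);st(f"in {r}")
  f=eyes.grab_frame("scene");np.savez("pics/s7.npz",**f);print(red(f),proj(f,W(-58,-14,44)))
E
```

```text
down False 20.27 [-144.8  -14.5   12.2] [-0.47 -0.29  0.3 ]
push False 21.67 [-95.  -14.5  12. ] [-0.87  0.92 -0.6 ]
in True 22.72 [-81.7 -14.2  11.5] [-4.11  0.47  5.56]
[([304, 247, 10, 15, 105], [307.92, 254.32])] [309.77102115 248.87242889]
```

```bash
python3 - <<'E'
from h import *
from bench import env, monitor, eyes
def st(n):
    s=monitor.sense();print(n,round(s["clock"],2),toC(s["position"]),np.round(s["contact_force"],2))
r=env.movel(W(-70,-14.5,12),velocity=.015,guard=15);st(f"press {r}")
env.movel(W(-125,-14.5,12),velocity=.08);env.movel(W(-125,-14.5,90),velocity=.15)
q=monitor.sense()["joints"].copy();q[0]+=1.2;env.set_joints(q);st("parked")
f=eyes.grab_frame("top");crop(f,185,180,165,110,4.8,"pics/c8.png")
for s,c in red(f):print(s,toC(ray(f,*c,.044)))
E
```

```text
press True 23.16 [-81.7 -14.2  11.5] [-6.43 -0.24 10.22]
parked 26.44 [-301.1  486.9   89.2] [-0.   -0.52 -0.26]
[251, 245, 9, 9, 57] [-56.8 -15.8  44. ]
```

View pics/c8.png

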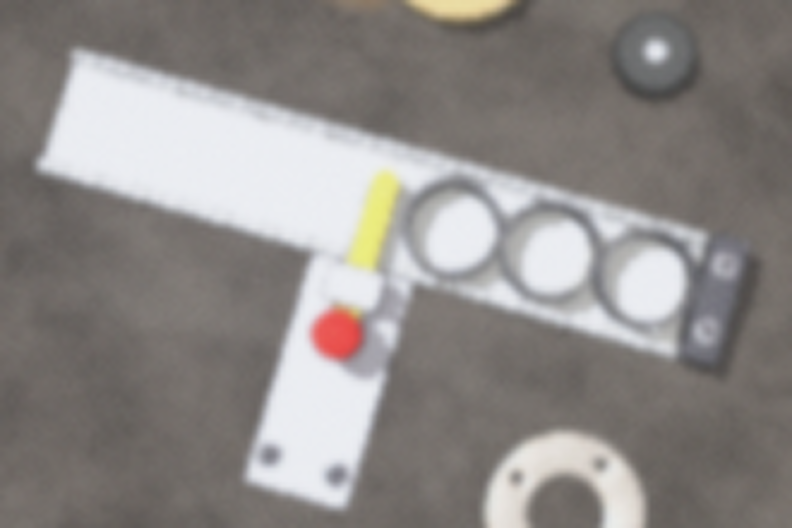

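All three rings touch each other at (453,227), (550,252) and (645,280), with the front one against the stop. The bolt is across behind the row (380,215), and the knob measures x = -57 mm, which is fully in. The flange and clamp knob are unmoved.

```bash
python3 -c "
from bench import job
print(job.hand_in())"
```

```text
the job is handed in; nothing more can be done
None
```

The job is handed in: the three rings sit touching against the end stop, pushed by the rear ring alone, and the bolt is fully in behind them; a first pass, with the fingertips about 20 mm higher than reported, went over the rings without moving them.

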